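# Jar under the swing-arm magnifier

## Task

Put the yellow jar under the bench magnifier: first swing the magnifier arm well clear of the base plate, to whichever side is not blocked by the tall glass bottle; then stand the jar upright on the plate and push it into the blue V guides until it rests against both; last, swing the magnifier back so that the lens is centred over the jar. Leave the bottle, the wash bottle and the beaker standing where they are.

Things in the scene. Friction and masses are not known exactly. Their poses are not given: they have to be found in the camera images.
- stand: fixed inspection stand; position and yaw vary. Aluminium base plate 260 (x) x 150 (y) mm, 5 mm thick, from x = -100 to +160 mm in its frame, with two blue V guide rails and a post. Origin on the bench under the centre of the seated jar, z up; +x, roughly the robot's own +x, is the direction in which the jar is pushed into the guides
- seat (a point): point on the plate's top, 5 mm above the bench, where the centre of the jar's underside lies once it rests against both rails; axes as the stand's. The rails are 10 mm thick, tops 31 mm above the bench, each 35 degrees off the x axis; their V is open to -x (mouth about 92 mm wide at x = -23 mm) and narrows to +x
- hinge (a point): point on the vertical hinge axis of the magnifier arm, at the top of the steel post (20 mm thick, foot disc 52 mm), 120 mm above the bench, 130 mm from the seat along the stand's +x; axes as the stand's
- lens_arm (a joint): angle of the magnifier arm, rad, -1.6 to 1.6. 0: arm points from the post along the stand's -x, lens exactly over the seat. Positive: counter-clockwise from above, lens to the stand's -y (robot's right); negative: to +y (left). Friction about 0.06 N m, no spring: it stays where left. Starts somewhere over the guides
- lens (a point): centre of the underside of the round magnifier lens (frame 80 mm in diameter), 130 mm from the hinge axis, 126 mm above the bench; the arm and lens frame take up the heights 126 to 140 mm (hub on the post up to 150 mm)
- handle (a point): point on the upright orange handle, a round pin 14 mm in diameter that stands on the outer edge of the lens frame, 172 mm from the hinge axis; the pin is free from 140 to 189 mm above the bench, this point is 165 mm above it
- powder_jar: yellow round screw-lid jar, 61 mm in diameter, 84 mm tall, upright on the bench, about 0.17 kg; origin at the centre of its underside, z up. Grasp or push it at the body, lower than 60 mm above its underside (not the lid). Stands left-front or right-front of the stand; a raised blue ledge, about 160 mm high, runs along the bench's right side beyond world y = -0.12 m
- media_bottle: tall clear glass bottle with blue cap, 92 mm in diameter, 209 mm tall, standing on one side of the stand (left or right varies) where it blocks the magnifier arm; origin at the centre of its underside. Bystander
- beaker_100: glass beaker 54 mm in diameter, 68 mm tall, on the other side of the stand; the magnifier arm passes above it. Origin at the centre of its underside. Bystander
- wash_bottle: white plastic wash bottle, body about 74 mm in diameter and 172 mm tall to its cap, thin bent spout up to 295 mm; origin in the bench plane, 8 mm off the body's centre (which lies at +8 mm along its y). Bystander; may have changed places with the jar
There are look-alikes about, which are no part of the job. Of the things like the powder_jar, leave any that is pink; of the rest the larger one is meant.

How it is judged:
By the outcome, as a careful person would: the job done as asked, in the order asked, and still so for the second after the job is handed in, with the robot touching nothing.
It also fails if it takes over 67 s, if anything falls off the work surface, if the arm or the gripper's body presses on something with over 40 N, if the wrist force passes 120 N, or if a joint passes its speed limit or range.

## Robot

A 6-joint arm with a two-finger parallel gripper is mounted at the origin on a cart in front of the work surface, level with it; the furniture and walls round the work are solid. World frame = base frame: x ahead of the robot, y to its left, z up, the work surface at z = 0. Lengths are in mm, angles in rad, forces in N, time in s.
With the tool pointing down it reaches from about 350 to 775 mm from the base axis. Payload 5.5 kg.
Tool frame: the origin (TCP) lies midway between the tips of the shut fingers; the grasp point (between the pads) lies 19 mm behind it; z points along the fingers, x is the direction in which the jaws open and shut, and the axes are right-handed (so a half turn about z gives the same grasp; the last joint's range is limited). The gripper opens to 85 mm and grips with 20 to 120 N. Pads are 22 mm wide; open, the fingers measure 114 mm over their backs; the gripper's body (76 mm by 85 mm) begins 54 mm behind the grasp point. The pads swing forward as they close: fully open they stand 13 mm farther back than shut.
Start: joints at [1.091, 0.313, 0.046, 1.304, 0, 1.431], TCP at [191.673, 542.156, 231.323] pointing down, gripper open.
Joint ranges: [-2.76, 2.76], [-0.86, 1.69], [-1.03, 1.26], [-2.2, 2.34], [-1.47, 1.5], [-3.14, 3.14]. Speed limits (rad/s): [2.57, 2.57, 3.14, 3.14, 3.14, 3.14].

## Interface

Orientations are given as a unit quaternion [x, y, z, w].
In Python, from station import env gives the robot as it stands.
- The arm moves only by the tool carry_out, never from a script. Its argument "rows" is a list of rows, each a list of 7 numbers: the turn, a rotation vector about the tool's x, y, z in rad, then the shift along the tool's x, y, z in mm, then the closure, from 0 (fully open) to 1 (shut). A call has exactly 10 rows; each row is the pose to reach, as a shift and turn from the pose commanded when the call began, along the tool's axes at that moment; what a row does not reach only later rows make up. A row lasts 1/10 s, in which the tool goes at most 50 mm and 8.59 degrees, less where a joint would pass 70% of its speed; a pose out of reach is approached as far as the arm can. A call with a gripper value outside its range is refused whole. The fingers move at their own pace and stop on an object; "newtons" is the grip in N (left out, the last holds). Time passes only in rows, so rows that repeat a pose let the fingers close, or fill a call up. It gives the time, the measured TCP pose, the force and the opening at its end, in the units of the state.
- env.sense(): the state, without advancing time (a new reading comes with each control period).
- env.get_image(name): name is "side" or "top"; returns a dict with "frame" (400x640x3 uint8, red, green, blue), "fx", "fy", "cx", "cy" (pixels), "eye" and "orientation" of the camera in the world. Camera axes: x right, y down, z forward; pixel columns grow to the right and rows downward; lengths in mm; the calibration is good to about 2 mm. A picture is of the moment at which its call begins. There is no depth.
- env.sign_off(): hands the job in, once; it reports no verdict.
The state is a dict: "time_s": time; "joint_pos": joint angles; "dq": joint speeds; "effort": joint torques, N m; "eef_pos": TCP position; "eef_rot": TCP orientation; "wrist_force": force on the tool from outside, world axes, zero at the start; "moment": the same for the moment, N m; "grip_width": opening from 0.0 (shut) to 1.0 (fully open).
Only numpy, scipy, OpenCV 4.12 (cv2) and the standard library are available. Lean on these libraries where they do the work, as an engineer would, in place of code of your own. Each camera call takes 0.05 s, during which the arm holds its last target.

## Working session

There is one attempt and no reset: what is moved stays moved. The work goes in short steps, Python scripts to look and compute and a tool call to move; the robot and the scene stay as the last step left them, time stands still between calls to the robot, and variables do not carry over. Pictures are saved under pics/ and viewed, and the job is handed in when it is done.

Besides the shell and the picture viewer there is one more tool, called as name(argument=value, ...), one argument or row to a line, values as JSON. carry_out: Moves the arm, as the interface text tells. Its arguments: {"type":"object","properties":{"rows":{"type":"array","items":{"type":"array","items":{"type":"number"}}},"newtons":{"type":"number"}},"required":["rows"]}

```bash
ls; mkdir -p pics; cat > look.py <<'E'
import sys,cv2,numpy as np,json
from station import env
def cam(n):
    d=env.get_image(n); return d
def save(d,fn): cv2.imwrite('pics/'+fn,cv2.cvtColor(d['frame'],cv2.COLOR_RGB2BGR))
E
python3 - <<'E'
from look import *
import pickle
print(env.sense())
D={}
for n in('side','top'):
    d=cam(n);D[n]=d;save(d,n+'0.png');print(n,{k:v for k,v in d.items() if k!='frame'})
pickle.dump(D,open('d0.pkl','wb'))
E
```

```text
pics
{'time_s': 0.0, 'joint_pos': array([ 1.09142705e+00,  3.13974317e-01,  4.49723821e-02,  1.30361856e+00,
       -1.03197559e-05,  1.43121051e+00]), 'dq': array([-1.09704174e-05, -2.99479055e-04,  4.56733075e-04,  1.01212891e-03,
       -1.12702672e-03,  9.31960460e-04]), 'effort': array([ 1.12375203e-04, -4.80626321e+01,  2.98533815e+01,  1.94695039e-02,
       -2.36435289e-04, -3.59869318e-06]), 'eef_pos': array([191.39856752, 541.65554412, 230.42103012]), 'eef_rot': array([ 8.16480809e-01,  5.77371853e-01, -8.08359440e-04,  4.22463150e-04]), 'wrist_force': array([-0.08234921,  0.51436589,  0.31373753]), 'moment': array([-0.01568423,  0.00602488, -0.02187597]), 'grip_width': 0.999404947809847}
side {'fx': 456.90098273178546, 'fy': 456.90098273178546, 'cx': 316.7917639808195, 'cy': 201.82663378979663, 'eye': array([ 543.72806967, 1023.11556388,  584.58571614]), 'orientation': array([ 0.02158498,  0.86089668, -0.50817648, -0.01215155])}
top {'fx': 403.58374015687735, 'fy': 403.58374015687735, 'cx': 316.26218445815016, 'cy': 196.10039232035047, 'eye': array([378.20049399, 179.94783456, 980.06745121]), 'orientation': array([-0.6980883 ,  0.71169706, -0.05771483,  0.05318864])}
```

View pics/side0.png

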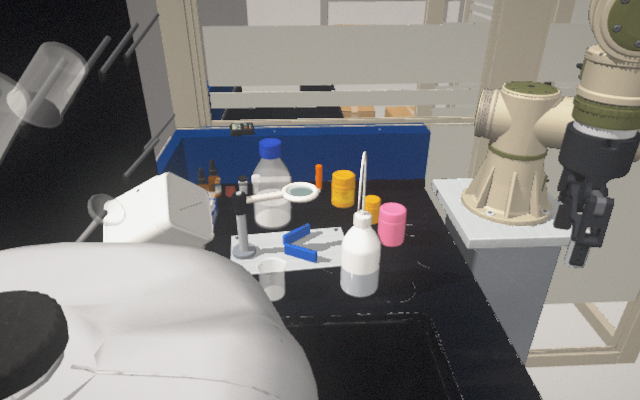

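View pics/top0.png

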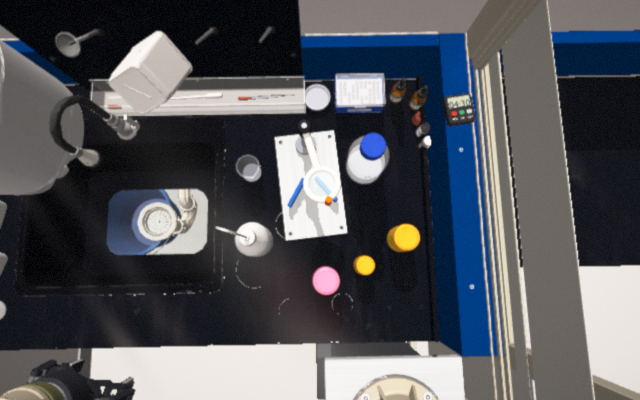

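Side and top views: the bottle (cap at 373,147 in top) stands on the right and the beaker (249,167) on the left, so the magnifier swings left. The candidates in the top view are a large yellow jar at (404,238), a small yellow one at (364,265) and a pink one at (326,280). Now I'll measure them and confirm the jar in a crop.

```bash
cat >> look.py <<'E'
from scipy.spatial.transform import Rotation as R
def ray(d,u,v):
    r=R.from_quat(d['orientation']).apply([(u-d['cx'])/d['fx'],(v-d['cy'])/d['fy'],1]); return d['eye'],r
def onz(d,u,v,z):
    e,r=ray(d,u,v); return (e+r*(z-e[2])/r[2])
def proj(d,P):
    p=R.from_quat(d['orientation']).inv().apply(np.asarray(P,float)-d['eye']); return np.array([d['fx']*p[0]/p[2]+d['cx'],d['fy']*p[1]/p[2]+d['cy']])
def tri(d1,p1,d2,p2):
    e1,r1=ray(d1,*p1);e2,r2=ray(d2,*p2);A=np.stack([r1,-r2],1);s=np.linalg.lstsq(A,e2-e1,rcond=None)[0]
    a=e1+s[0]*r1;b=e2+s[1]*r2;return (a+b)/2,np.linalg.norm(a-b)
def blobs(d,lo,hi,amin=15):
    h=cv2.cvtColor(d['frame'],cv2.COLOR_RGB2HSV);m=cv2.inRange(h,np.array(lo),np.array(hi))
    n,l,s,c=cv2.connectedComponentsWithStats(m); return [(s[i].tolist(),c[i].round(1).tolist()) for i in range(1,n) if s[i][4]>=amin],l
E
python3 - <<'E'
from look import *
import pickle
D=pickle.load(open('d0.pkl','rb'))
for n in D:
    for nm,lo,hi in(('yellow',(15,150,120),(28,255,255)),('orange',(3,180,120),(14,255,255)),('blue',(105,150,80),(125,255,255)),('pink',(150,80,100),(178,255,255))):
        print(n,nm,blobs(D[n],lo,hi)[0])
a=cv2.cvtColor(D['top']['frame'][110:300,230:440],cv2.COLOR_RGB2BGR)
cv2.imwrite('pics/crop_top.png',cv2.resize(a,None,fx=3,fy=3,interpolation=cv2.INTER_CUBIC))
a=cv2.cvtColor(D['side']['frame'][130:310,190:430],cv2.COLOR_RGB2BGR)
cv2.imwrite('pics/crop_side.png',cv2.resize(a,None,fx=3,fy=3,interpolation=cv2.INTER_CUBIC))
E
```

```text
side yellow [([331, 170, 24, 38, 835], [342.5, 188.4]), ([365, 195, 16, 29, 315], [372.7, 206.1])]
side orange [([316, 165, 6, 24, 126], [318.6, 176.8])]
side blue [([157, 126, 273, 57, 9992], [303.0, 149.2]), ([323, 169, 7, 11, 31], [325.5, 174.4]), ([284, 223, 33, 39, 603], [298.6, 244.0])]
side pink [([377, 202, 30, 45, 1129], [391.6, 223.8])]
top yellow [([393, 92, 7, 5, 16], [396.4, 93.9]), ([326, 197, 5, 5, 21], [328.0, 199.0]), ([388, 224, 32, 27, 723], [403.6, 237.3]), ([354, 255, 21, 20, 335], [364.1, 264.6])]
top orange []
top blue [([552, 30, 88, 14, 1060], [596.0, 36.7]), ([301, 34, 168, 64, 3135], [411.6, 52.7]), ([5, 40, 29, 13, 195], [19.5, 46.0]), ([470, 59, 27, 297, 764], [483.7, 214.7]), ([372, 107, 11, 5, 43], [376.4, 108.8]), ([336, 108, 12, 5, 52], [341.2, 109.8]), ([445, 121, 46, 235, 6412], [466.9, 241.0]), ([361, 132, 26, 27, 546], [372.8, 145.2]), ([288, 184, 14, 23, 82], [294.9, 194.2])]
top pink [([312, 266, 28, 30, 242], [325.9, 281.6])]
```

View pics/crop_top.png

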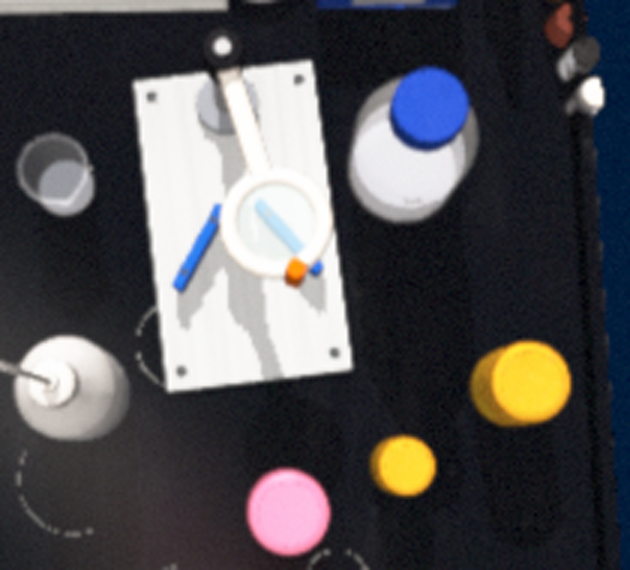

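View pics/crop_side.png

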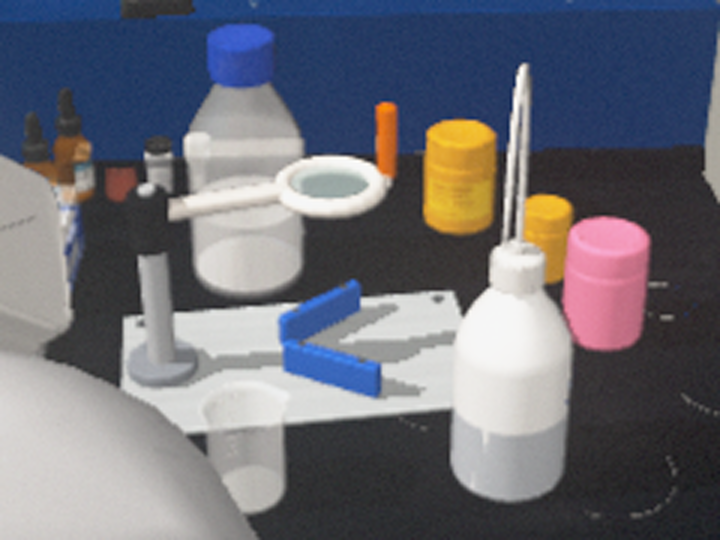

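```bash
cat > m.py <<'E'
from look import *
import pickle
D=pickle.load(open('d0.pkl','rb'));t=D['top'];s=D['side']
T=lambda x,y:(x/3+230-.33,y/3+110-.33)
S=lambda x,y:(x/3+190-.33,y/3+130-.33)
c=[onz(t,*T(*p),5)[:2] for p in((133,82),(311,61),(352,368),(167,391))]
for p in c:print('corner',p.round(1))
print('edges',[np.linalg.norm(c[i]-c[(i+1)%4]).round(1) for i in range(4)])
pl=np.mean(c,0);ax=(c[0]+c[1]-c[2]-c[3]);yaw=np.arctan2(ax[1],ax[0]);ay=c[0]+c[3]-c[1]-c[2]
print('center',pl,'yaw',yaw,np.arctan2(ay[1],ay[0])-np.pi/2)
u=np.array([np.cos(yaw),np.sin(yaw)]);v=np.array([-u[1],u[0]])
seat=pl-30*u;hin=seat+130*u
print('seat',seat,'hinge',hin,'hub meas',onz(t,*T(222,47),150)[:2], 'tri',tri(t,T(222,47),s,S(148,190)))
print('lens',onz(t,*T(276,221),140)[:2],'tri',tri(t,T(276,221),s,S(331,185)))
h=onz(t,*T(295,267),189)[:2];print('handle',h,np.linalg.norm(h-hin), 'tri top',tri(t,T(295,265),s,S(387,105)))
w=hin-h;print('arm angle',np.arctan2(w[1],w[0])-yaw)
print('jar lid',onz(t,*T(527,383),84),'small',onz(t,*T(404,465),60),'pink',onz(t,*T(288,512),84))
print('jar lid side',onz(s,*S(461,132),84), 'jar base', onz(s,*S(460,231),0), 'small base',onz(s,*S(545,281),0))
print('bottle cap',onz(t,*T(430,107),209)[:2],'beaker top',onz(t,*T(57,167),68)[:2],'wash cap',onz(t,*T(57,384),172)[:2],'washbase side',onz(s,*S(510,495),0))
print('diam',np.linalg.norm(onz(t,*T(483,383),84)-onz(t,*T(571,383),84)))
E
python3 m.py
```

```text
corner [684.2 275. ]
corner [699.7 126. ]
corner [442.6  99.7]
corner [427.1 248.6]
edges [np.float64(149.8), np.float64(258.5), np.float64(149.7), np.float64(258.5)]
center [563.40583363 187.31558762] yaw 0.10191559582739443 0.10383887219947474
seat [533.56150065 184.26340988] hinge [662.88694356 197.48951344] hub meas [663.46029104 197.25808265] tri (array([661.63272089, 197.20767398, 153.30630782]), np.float64(1.308404720189939))
lens [538.28254903 161.24481355] tri (array([538.18985682, 161.24711009, 135.05238125]), np.float64(2.0458724900256042))
handle [497.77940354 150.4528729 ] 171.67686310372062 tri top (array([497.84982817, 150.62199452, 191.24654304]), np.float64(1.8389735255724762))
arm angle 0.1756170795625975
jar lid [423.82109271 -22.61719299  84.        ] small [365.64100584  67.57063892  60.        ] pink [334.03420157 155.97293226  84.        ]
jar lid side [424.31244551 -27.80204015  84.        ] jar base [425.16864743  -5.27323223   0.        ] small base [364.38605689  80.50070394   0.        ]
bottle cap [599.58566416  59.73902975] beaker top [597.54766877 327.63388724] wash cap [424.74932463 309.83599958] washbase side [427.42512327 340.81412988   0.        ]
diam 65.03055641989789
```

The plate edges (149.8 × 258.5 mm), the hub, and the handle radius (171.7 mm) all fit the given sizes. The jar meant is the large yellow one at (404,238) in top and (342,188) in side; the one at (364,265) is smaller and (326,280) is pink. The crops above confirm this. Next I'll refine the jar position, since its lid and base estimates disagree, and measure the spout.

```bash
python3 - <<'E'
from look import *
import pickle
D=pickle.load(open('d0.pkl','rb'));t=D['top'];s=D['side']
for y in(-20,-24,-28,-32,-36):
    c=np.array([424,y,0.]);a=np.linspace(0,2*np.pi,73)
    o=[]
    for d in(t,s):
        P=np.array([proj(d,c+[30.5*np.cos(q),30.5*np.sin(q),z]) for q in a for z in(0,84)])
        o.append((P.min(0).round(1),P.max(0).round(1)))
    print(y,o)
T=lambda x,y:(x/3+230-.33,y/3+110-.33)
S=lambda x,y:(x/3+190-.33,y/3+130-.33)
print('spout tip',tri(t,(217,229),s,S(525,66)), 'spout z295',onz(t,217,229,295))
a=cv2.cvtColor(t['frame'][205:275,340:440],cv2.COLOR_RGB2BGR);b=cv2.cvtColor(s['frame'][155:225,310:410],cv2.COLOR_RGB2BGR)
cv2.imwrite('pics/jar0.png',cv2.resize(np.hstack([a,b]),None,fx=4,fy=4,interpolation=cv2.INTER_NEAREST))
E
```

```text
-20 [(array([383.9, 223.5]), array([417.9, 251.9])), (array([331.3, 169.9]), array([355.8, 209.7]))]
-24 [(array([385.6, 223.5]), array([419.7, 251.9])), (array([331.2, 169.3]), array([355.6, 208.9]))]
-28 [(array([387.2, 223.5]), array([421.5, 251.9])), (array([331. , 168.6]), array([355.4, 208.1]))]
-32 [(array([388.9, 223.4]), array([423.3, 251.8])), (array([330.9, 168. ]), array([355.2, 207.4]))]
-36 [(array([390.5, 223.4]), array([425.1, 251.8])), (array([330.8, 167.3]), array([355. , 206.6]))]
spout tip (array([432.96578503, 342.83962113, 298.96818145]), np.float64(0.12619576169549662)) spout z295 [433.34747716 343.77805498 295.        ]
```

View pics/jar0.png

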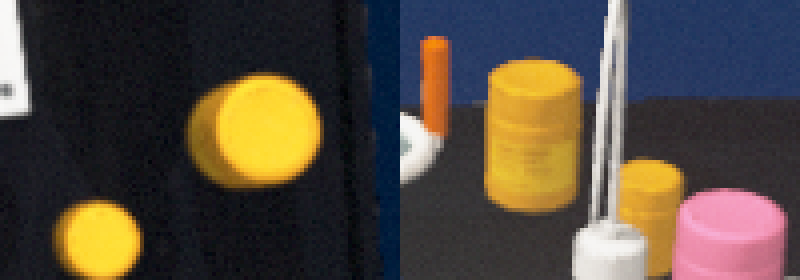

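The jar is at about (424,-26), going by blob extents in both views. I'm writing a helper that turns world targets into tool-axis rows.

```bash
cat > plan.py <<'E'
import sys,numpy as np
# usage: plan.py x y z psi -> x y z psi ...  (commanded start, then waypoints) ; prints [turn_z, dx,dy,dz] per waypoint
a=list(map(float,sys.argv[1:]));W=[a[i:i+4] for i in range(0,len(a),4)]
x,y,z,p=W[0];print('start',W[0])
for w in W[1:]:
    d=np.array(w[:2])-[x,y]
    print('rz %.3f  dx %.1f dy %.1f dz %.1f'%(p-w[3],d@[np.cos(p),np.sin(p)],d@[np.sin(p),-np.cos(p)],z-w[2]))
E
cat > arc.py <<'E'
import numpy as np,sys
H=np.array([663.,197.4]);yaw=.103
for th in map(float,sys.argv[1:]):
    f=yaw+th;h=H-172*np.array([np.cos(f),np.sin(f)]);print(th,h.round(1),'psi',round(f+np.pi/2,3))
E
python3 arc.py .176 .0 -.2 -.4 -.6 -.8 -1 -1.2 -1.4
python3 plan.py 191.673 542.156 231.323 1.231  191.673 542.156 371.3 1.231 497.8 150.5 371.3 1.85
```

```text
0.176 [497.7 150. ] psi 1.85
0.0 [491.9 179.7] psi 1.674
-0.2 [491.8 214.1] psi 1.474
-0.4 [498.5 247.7] psi 1.274
-0.6 [511.8 279.4] psi 1.074
-0.8 [531.1 307.8] psi 0.874
-1.0 [555.7 331.8] psi 0.674
-1.2 [584.5 350.5] psi 0.474
-1.4 [616.5 363. ] psi 0.274
start [191.673, 542.156, 231.323, 1.231]
rz 0.000  dx 0.0 dy 0.0 dz -140.0
rz -0.619  dx -267.2 dy 419.2 dz -140.0
```

carry_out(
  rows=[
    [0,0,0,0,0,-20,0],
    [0,0,0,0,0,-50,0],
    [0,0,0,0,0,-80,0],
    [0,0,0,0,0,-110,0],
    [0,0,0,0,0,-140,0],
    [0,0,-0.06,-27,42,-140,0],
    [0,0,-0.12,-54,84,-140,0],
    [0,0,-0.18,-81,126,-140,0],
    [0,0,-0.24,-108,168,-140,0],
    [0,0,-0.3,-134,210,-140,0],
  ],
  newtons=20,
)

```text
time_s: 1.1
eef_pos: [345.6, 344.1, 371.1]
eef_rot: [0.72, 0.694, -0.0, -0.0]
wrist_force: [0.6, 1.0, 0.2]
grip_width: 0.999
```

```bash
cat > fwd.py <<'E'
import sys,numpy as np
x,y,z,p,rz,dx,dy,dz=map(float,sys.argv[1:])
print('%.2f %.2f %.2f %.3f'%(x+dx*np.cos(p)+dy*np.sin(p),y+dx*np.sin(p)-dy*np.cos(p),z-dz,p-rz))
E
c=$(python3 fwd.py 191.673 542.156 231.323 1.231 -.3 -134 210 -140); echo $c
python3 plan.py $c 497.8 150.3 371.3 1.85 497.8 150.3 150 1.85
```

```text
345.00 345.83 371.32 1.531
start [345.0, 345.83, 371.32, 1.531]
rz -0.319  dx -189.3 dy 160.5 dz 0.0
rz -0.319  dx -189.3 dy 160.5 dz 221.3
```

carry_out(
  rows=[
    [0,0,-0.06,-34,29,0,0],
    [0,0,-0.12,-68,58,0,0],
    [0,0,-0.18,-102,87,0,0],
    [0,0,-0.24,-136,116,0,0],
    [0,0,-0.3,-166,141,0,0],
    [0,0,-0.319,-189.3,160.5,0,0],
    [0,0,-0.319,-189.3,160.5,40,0],
    [0,0,-0.319,-189.3,160.5,80,0],
    [0,0,-0.319,-189.3,160.5,120,0],
    [0,0,-0.319,-189.3,160.5,155,0],
  ],
)

```text
time_s: 2.1
eef_pos: [497.0, 149.9, 213.9]
eef_rot: [0.602, 0.798, -0.001, -0.001]
wrist_force: [0.7, 0.2, 1.0]
grip_width: 0.999
```

```bash
python3 - <<'E'
from look import *
d=cam('side');save(d,'side1.png');t=cam('top')
a=d['frame'][110:260,200:440];cv2.imwrite('pics/s1c.png',cv2.resize(cv2.cvtColor(a,cv2.COLOR_RGB2BGR),None,fx=3,fy=3))
print(env.sense()['eef_pos'])
E
```

```text
[493.93167003 149.63482978 211.01449995]
```

View pics/s1c.png

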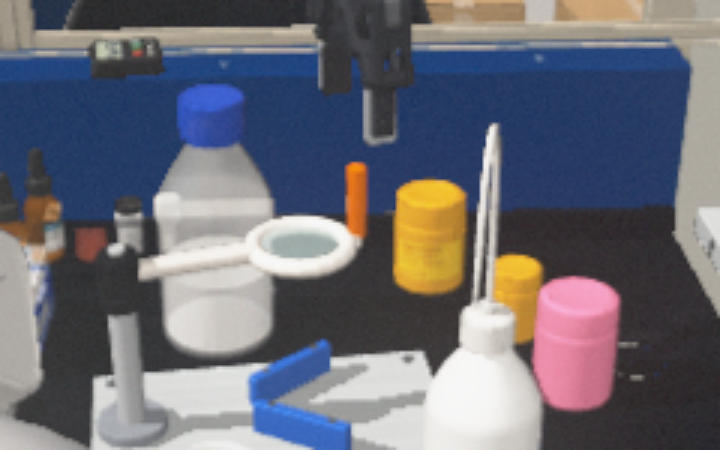

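The side view shows the open fingers straddling the pin (orange, 356,200 in the crop), above it. I'll descend slowly and close to a cage of about 20 mm.

carry_out(
  rows=[
    [0,0,0,0,0,0,0],
    [0,0,0,0,0,10,0],
    [0,0,0,0,0,30,0],
    [0,0,0,0,0,50,0],
    [0,0,0,0,0,63,0.2],
    [0,0,0,0,0,66,0.5],
    [0,0,0,0,0,66,0.76],
    [0,0,0,0,0,66,0.76],
    [0,0,0,0,0,66,0.76],
    [0,0,0,0,0,66,0.76],
  ],
)

```text
time_s: 3.2
eef_pos: [498.4, 150.4, 151.1]
eef_rot: [0.602, 0.799, 0.001, 0.001]
wrist_force: [-0.2, -0.7, -0.4]
grip_width: 0.24
```

```bash
python3 - <<'E'
from look import *
d=cam('side')
a=d['frame'][110:260,200:440];cv2.imwrite('pics/s2c.png',cv2.resize(cv2.cvtColor(a,cv2.COLOR_RGB2BGR),None,fx=3,fy=3))
print(env.sense()['eef_pos'],env.sense()['grip_width'])
E
c="497.8 150.3 150.3 1.85"
python3 plan.py $c 491.9 179.7 150.3 1.674 491.8 214.1 150.3 1.474 498.5 247.7 150.3 1.274 511.8 279.4 150.3 1.074  531.1 307.8 150.3 .874
python3 plan.py 511.8 279.4 150.3 1.074  531.1 307.8 150.3 .874 555.7 331.8 150.3 .674 584.5 350.5 150.3 .474 616.5 363 150.3 .274
```

```text
[498.2474551  150.36381986 150.94062353] 0.24011845847565672
start [497.8, 150.3, 150.3, 1.85]
rz 0.176  dx 29.9 dy 2.4 dz 0.0
rz 0.376  dx 63.0 dy 11.8 dz 0.0
rz 0.576  dx 93.4 dy 27.5 dz 0.0
rz 0.776  dx 120.2 dy 49.0 dz 0.0
rz 0.976  dx 142.2 dy 75.4 dz 0.0
start [511.8, 279.4, 150.3, 1.074]
rz 0.200  dx 34.2 dy 3.4 dz 0.0
rz 0.400  dx 67.0 dy 13.6 dz 0.0
rz 0.600  dx 97.2 dy 30.0 dz 0.0
rz 0.800  dx 123.4 dy 52.2 dz 0.0
```

View pics/s2c.png

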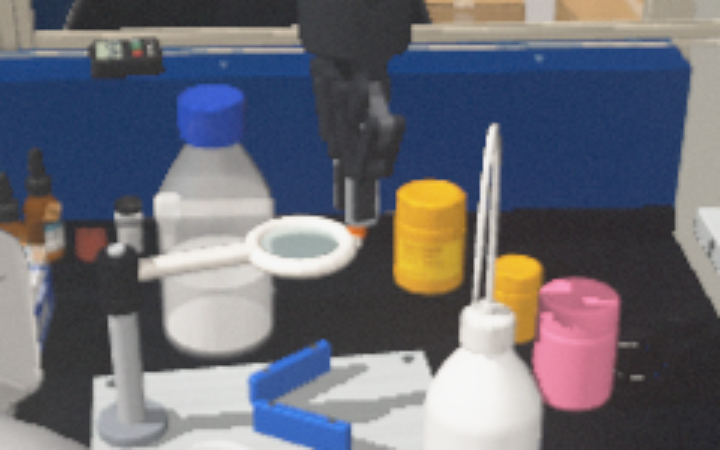

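The pin is caged between the fingers (350,200). Now I'll swing left along the arc.

carry_out(
  rows=[
    [0,0,0.04,7,0.3,0,0.76],
    [0,0,0.11,18.7,1,0,0.76],
    [0,0,0.19,32.3,2.9,0,0.76],
    [0,0,0.28,47.3,6.4,0,0.76],
    [0,0,0.376,63,11.8,0,0.76],
    [0,0,0.476,78.6,18.9,0,0.76],
    [0,0,0.576,93.4,27.5,0,0.76],
    [0,0,0.676,107.4,37.6,0,0.76],
    [0,0,0.74,115.8,44.8,0,0.76],
    [0,0,0.776,120.2,49,0,0.76],
  ],
)

```text
time_s: 4.25
eef_pos: [512.1, 280.3, 150.4]
eef_rot: [0.86, 0.511, 0.0, 0.0]
wrist_force: [-0.0, 0.0, -0.5]
grip_width: 0.239
```

```bash
python3 - <<'E'
from look import *
d=cam('side');save(d,'s3.png');print(env.sense()['eef_pos'],env.sense()['wrist_force'])
E
```

```text
[512.54435458 280.69434256 150.38341732] [1.00296079 0.20518066 0.14581498]
```

View pics/s3.png

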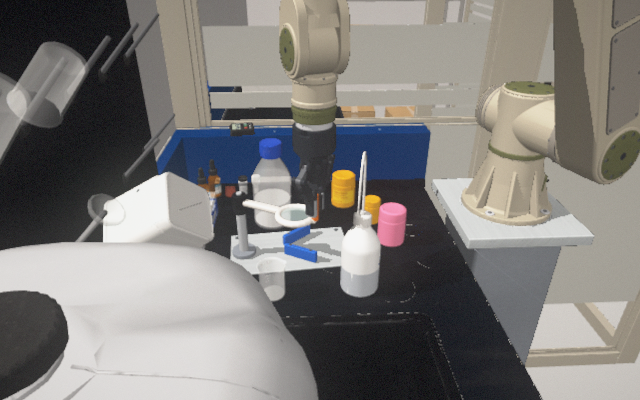

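The pin (318,207) follows within the fingers. Continuing to about -1.4 rad.

carry_out(
  rows=[
    [0,0,0.05,8.6,0.2,0,0.76],
    [0,0,0.13,22.3,1.5,0,0.76],
    [0,0,0.22,37.5,4.1,0,0.76],
    [0,0,0.31,52.5,8.2,0,0.76],
    [0,0,0.4,67,13.6,0,0.76],
    [0,0,0.5,82.5,21,0,0.76],
    [0,0,0.6,97.2,30,0,0.76],
    [0,0,0.7,110.8,40.5,0,0.76],
    [0,0,0.77,119.8,48.5,0,0.76],
    [0,0,0.8,123.4,52.2,0,0.76],
  ],
)

```text
time_s: 5.3
eef_pos: [617.3, 363.0, 149.9]
eef_rot: [0.991, 0.136, -0.0, -0.0]
wrist_force: [-0.8, 0.3, 1.0]
grip_width: 0.238
```

```bash
python3 - <<'E'
from look import *
d=cam('side');save(d,'s4.png');d=cam('top');save(d,'t4.png');print(env.sense()['eef_pos'],env.sense()['wrist_force'])
E
```

```text
[616.8877581  362.73114506 149.93351958] [ 0.417017    0.24576984 -0.38625667]
```

View pics/s4.png

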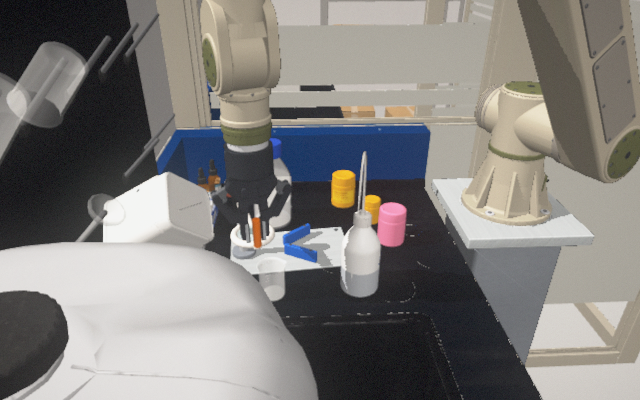

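View pics/t4.png

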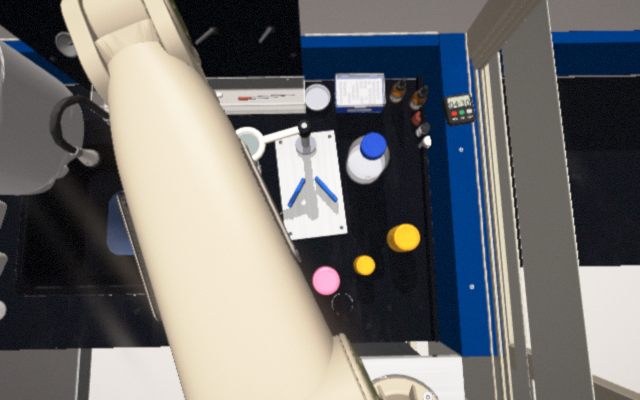

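The magnifier (lens at 250,143 in top) is well left of the plate. Opening and rising clear.

carry_out(
  rows=[
    [0,0,0,0,0,0,0.4],
    [0,0,0,0,0,0,0.1],
    [0,0,0,0,0,0,0],
    [0,0,0,0,0,0,0],
    [0,0,0,0,0,-10,0],
    [0,0,0,0,0,-35,0],
    [0,0,0,0,0,-70,0],
    [0,0,0,0,0,-110,0],
    [0,0,0,0,0,-140,0],
    [0,0,0,0,0,-150,0],
  ],
)

```text
time_s: 6.4
eef_pos: [617.3, 363.4, 306.1]
eef_rot: [0.991, 0.137, 0.004, -0.001]
wrist_force: [-0.1, 0.7, 0.1]
grip_width: 0.999
```

```bash
python3 - <<'E'
from look import *
d=cam('side');cv2.imwrite('pics/s5.png',cv2.cvtColor(d['frame'][120:310,190:430],cv2.COLOR_RGB2BGR))
E
python3 plan.py 616.5 363 300.3 .274 424 -26 300.3 1.674; python3 plan.py 424 -26 300.3 1.674 424 -26 18 1.674
```

```text
start [616.5, 363.0, 300.3, 0.274]
rz -1.400  dx -290.6 dy 322.4 dz 0.0
start [424.0, -26.0, 300.3, 1.674]
rz 0.000  dx 0.0 dy 0.0 dz 282.3
```

View pics/s5.png

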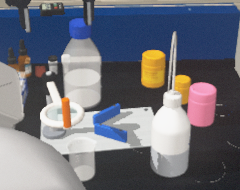

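carry_out(
  rows=[
    [0,0,-0.07,-15,16,0,0],
    [0,0,-0.21,-45,50,0,0],
    [0,0,-0.35,-78,86,0,0],
    [0,0,-0.49,-111,123,0,0],
    [0,0,-0.63,-144,160,0,0],
    [0,0,-0.77,-177,197,0,0],
    [0,0,-0.91,-210,233,0,0],
    [0,0,-1.05,-243,270,0,0],
    [0,0,-1.19,-270,300,0,0],
    [0,0,-1.33,-290.6,322.4,0,0],
  ],
)

```text
time_s: 7.45
eef_pos: [423.3, -26.1, 300.4]
eef_rot: [0.7, 0.714, 0.0, 0.0]
wrist_force: [0.8, -0.9, 0.5]
grip_width: 1.0
```

carry_out(
  rows=[
    [0,0,-0.07,0,0,10,0],
    [0,0,-0.07,0,0,35,0],
    [0,0,-0.07,0,0,75,0],
    [0,0,-0.07,0,0,115,0],
    [0,0,-0.07,0,0,150,0],
    [0,0,-0.07,0,0,175,0],
    [0,0,-0.07,0,0,180,0],
    [0,0,-0.07,0,0,180,0],
    [0,0,-0.07,0,0,180,0],
    [0,0,-0.07,0,0,180,0],
  ],
)

```text
time_s: 8.45
eef_pos: [426.1, -24.9, 121.9]
eef_rot: [0.676, 0.737, 0.001, 0.001]
wrist_force: [0.7, -0.1, 0.7]
grip_width: 0.997
```

```bash
python3 - <<'E'
from look import *
d=cam('side');cv2.imwrite('pics/s6.png',cv2.resize(cv2.cvtColor(d['frame'][120:270,230:430],cv2.COLOR_RGB2BGR),None,fx=3,fy=3));s=env.sense();print(s['eef_pos'],s['eef_rot'],s['joint_pos'])
E
```

```text
[425.99757852 -24.89017795 121.73904973] [0.67611226 0.73679723 0.00074745 0.00122269] [-2.47061653e-01  9.52569485e-02 -5.09024413e-01  9.63652910e-01
  1.52653006e-04 -3.32909388e-01]
```

View pics/s6.png

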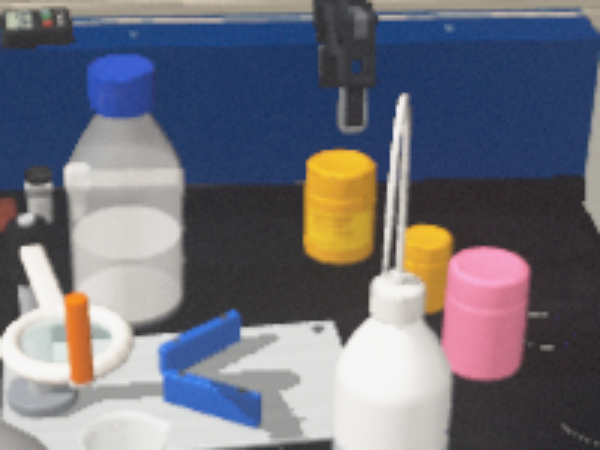

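The fingers hang above the large yellow jar (340,205 in the crop). Descending over it to grasp.

carry_out(
  rows=[
    [0,0,0,0,0,10,0],
    [0,0,0,0,0,25,0],
    [0,0,0,0,0,40,0],
    [0,0,0,0,0,55,0],
    [0,0,0,0,0,70,0],
    [0,0,0,0,0,82,0],
    [0,0,0,0,0,92,0],
    [0,0,0,0,0,99,0],
    [0,0,0,0,0,102,0],
    [0,0,0,0,0,102,0],
  ],
)

```text
time_s: 9.5
eef_pos: [424.7, -24.6, 18.1]
eef_rot: [0.676, 0.737, -0.0, -0.0]
wrist_force: [-0.9, 0.1, -0.1]
grip_width: 0.999
```

carry_out(
  rows=[
    [0,0,0,0,0,0,0.1],
    [0,0,0,0,0,0,0.15],
    [0,0,0,0,0,0,0.2],
    [0,0,0,0,0,0,0.25],
    [0,0,0,0,0,0,0.3],
    [0,0,0,0,0,0,0.4],
    [0,0,0,0,0,0,0.5],
    [0,0,0,0,0,0,0.6],
    [0,0,0,0,0,0,0.6],
    [0,0,0,0,0,0,0.6],
  ],
  newtons=35,
)

```text
time_s: 10.5
eef_pos: [425.3, -25.1, 18.9]
eef_rot: [0.676, 0.737, 0.0, 0.001]
wrist_force: [-0.7, -1.9, 5.8]
grip_width: 0.71
```

```bash
python3 - <<'E'
from look import *
d=cam('side');cv2.imwrite('pics/s7.png',cv2.resize(cv2.cvtColor(d['frame'][120:270,230:430],cv2.COLOR_RGB2BGR),None,fx=3,fy=3));s=env.sense();print(s['eef_pos'],s['eef_rot'],s['wrist_force'],s['grip_width'])
E
```

```text
[425.34450543 -25.10248134  18.91788844] [6.76237928e-01 7.36682927e-01 2.45130722e-05 7.27443831e-04] [-0.56570731 -2.0717626   5.96039674] 0.704431457887745
```

View pics/s7.png

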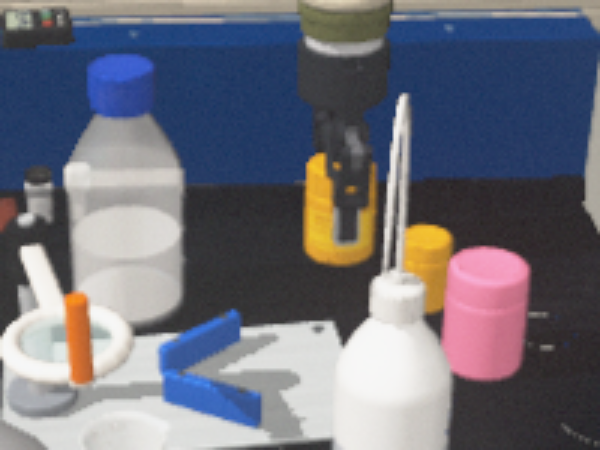

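The jar is gripped at about 60 mm, which matches 61 mm. Lifting.

carry_out(
  rows=[
    [0,0,0,0,0,-3,0.6],
    [0,0,0,0,0,-10,0.6],
    [0,0,0,0,0,-25,0.6],
    [0,0,0,0,0,-45,0.6],
    [0,0,0,0,0,-65,0.6],
    [0,0,0,0,0,-85,0.6],
    [0,0,0,0,0,-105,0.6],
    [0,0,0,0,0,-118,0.6],
    [0,0,0,0,0,-122,0.6],
    [0,0,0,0,0,-122,0.6],
  ],
)

```text
time_s: 11.55
eef_pos: [425.0, -24.6, 140.7]
eef_rot: [0.676, 0.737, 0.0, 0.0]
wrist_force: [-0.4, 0.2, -2.1]
grip_width: 0.704
```

```bash
python3 - <<'E'
from look import *
s=env.sense();print(s['eef_pos'],s['eef_rot'],s['wrist_force'],s['grip_width'])
p=2*np.arctan2(s['eef_rot'][1],s['eef_rot'][0]);print('psi',p)
E
python3 plan.py 424 -26 140.3 1.674 488.8 179.7 140.3 1.674
```

```text
[424.97194583 -24.58760709 140.68433964] [6.76104001e-01 7.36806076e-01 2.95000657e-04 3.14017481e-04] [-0.40982427  0.15674882 -2.13985656] 0.704377477173137
psi 1.6566684144511323
start [424.0, -26.0, 140.3, 1.674]
rz 0.000  dx 197.9 dy 85.6 dz 0.0
```

carry_out(
  rows=[
    [0,0,0,8,3.3,0,0.6],
    [0,0,0,28,11.5,0,0.6],
    [0,0,0,56,23,0,0.6],
    [0,0,0,86,35,0,0.6],
    [0,0,0,116,47.5,0,0.6],
    [0,0,0,146,60,0,0.6],
    [0,0,0,172,70.5,0,0.6],
    [0,0,0,190,78,0,0.6],
    [0,0,0,198,81,0,0.6],
    [0,0,0,198,81,0,0.6],
  ],
)

```text
time_s: 12.55
eef_pos: [488.0, 180.5, 139.3]
eef_rot: [0.675, 0.737, -0.001, -0.001]
wrist_force: [-0.4, 0.8, -2.4]
grip_width: 0.704
```

carry_out(
  rows=[
    [0,0,0,0,0,0,0.6],
    [0,0,0,0,0,10,0.6],
    [0,0,0,0,0,30,0.6],
    [0,0,0,0,0,50,0.6],
    [0,0,0,0,0,70,0.6],
    [0,0,0,0,0,85,0.6],
    [0,0,0,0,0,95,0.6],
    [0,0,0,0,0,100,0.6],
    [0,0,0,0,0,100,0.6],
    [0,0,0,0,0,100,0.6],
  ],
)

```text
time_s: 13.55
eef_pos: [489.0, 179.5, 40.8]
eef_rot: [0.676, 0.737, 0.0, 0.0]
wrist_force: [-0.4, -0.5, -2.4]
grip_width: 0.704
```

```bash
python3 - <<'E'
from look import *
d=cam('side');cv2.imwrite('pics/s8.png',cv2.resize(cv2.cvtColor(d['frame'][120:310,230:430],cv2.COLOR_RGB2BGR),None,fx=3,fy=3));s=env.sense();print(s['eef_pos'],s['eef_rot'],s['wrist_force'],s['grip_width'])
E
```

```text
[489.27968006 179.61381542  41.06927932] [6.76225415e-01 7.36694373e-01 6.35667706e-04 4.30370211e-04] [ 0.90006012 -0.47323124 -2.56349507] 0.7075254800936779
```

View pics/s8.png

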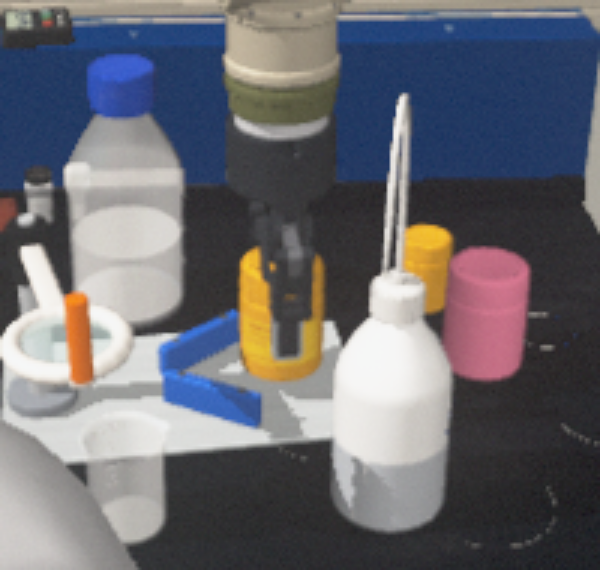

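The jar hangs upright over the plate in front of the V (280,310 in the crop). Lowering to contact.

carry_out(
  rows=[
    [0,0,0,0,0,3,0.6],
    [0,0,0,0,0,6,0.6],
    [0,0,0,0,0,9,0.6],
    [0,0,0,0,0,11,0.6],
    [0,0,0,0,0,13,0.6],
    [0,0,0,0,0,14,0.6],
    [0,0,0,0,0,15,0.6],
    [0,0,0,0,0,15.5,0.6],
    [0,0,0,0,0,16,0.6],
    [0,0,0,0,0,16,0.6],
  ],
)

```text
time_s: 14.6
eef_pos: [488.6, 179.6, 24.3]
eef_rot: [0.676, 0.737, 0.0, -0.0]
wrist_force: [-0.7, -0.1, -2.5]
grip_width: 0.701
```

carry_out(
  rows=[
    [0,0,0,0,0,0.5,0.6],
    [0,0,0,0,0,1,0.6],
    [0,0,0,0,0,1.5,0.6],
    [0,0,0,0,0,1.5,0.6],
    [0,0,0,0,0,1.5,0.6],
    [0,0,0,0,0,1.5,0.6],
    [0,0,0,0,0,1.5,0.6],
    [0,0,0,0,0,1.5,0.6],
    [0,0,0,0,0,1.5,0.6],
    [0,0,0,0,0,1.5,0.6],
  ],
)

```text
time_s: 15.6
eef_pos: [488.7, 179.6, 23.9]
eef_rot: [0.676, 0.737, 0.0, 0.0]
wrist_force: [-4.4, -1.1, 7.7]
grip_width: 0.705
```

Contact made (Fz +7.7 N). Releasing gently and rising.

carry_out(
  rows=[
    [0,0,0,0,0,0,0.27],
    [0,0,0,0,0,0,0.24],
    [0,0,0,0,0,0,0.2],
    [0,0,0,0,0,0,0.1],
    [0,0,0,0,0,0,0],
    [0,0,0,0,0,0,0],
    [0,0,0,0,0,-8,0],
    [0,0,0,0,0,-25,0],
    [0,0,0,0,0,-50,0],
    [0,0,0,0,0,-75,0],
  ],
)

```text
time_s: 16.6
eef_pos: [488.2, 179.5, 98.9]
eef_rot: [0.676, 0.737, -0.0, -0.0]
wrist_force: [0.6, -0.0, -0.5]
grip_width: 0.998
```

carry_out(
  rows=[
    [0,0,0,0,0,-25,0],
    [0,0,0,0,0,-40,0.3],
    [0,0,0,0,-15,-40,1],
    [0,0,0,0,-40,-40,1],
    [0,0,0,0,-65,-40,1],
    [0,0,0,0,-75,-40,1],
    [0,0,0,0,-75,-40,1],
    [0,0,0,0,-75,-40,1],
    [0,0,0,0,-75,-40,1],
    [0,0,0,0,-75,-40,1],
  ],
)

```text
time_s: 17.6
eef_pos: [414.9, 173.2, 137.8]
eef_rot: [0.676, 0.737, 0.0, 0.0]
wrist_force: [0.9, 0.0, -0.2]
grip_width: 0.0
```

```bash
python3 - <<'E'
from look import *
import pickle
D={n:cam(n) for n in('side','top')};pickle.dump(D,open('d9.pkl','wb'))
a=D['side']['frame'][130:290,230:430];b=D['top']['frame'][110:270,240:440]
cv2.imwrite('pics/p9.png',cv2.resize(cv2.cvtColor(np.hstack([a,b]),cv2.COLOR_RGB2BGR),None,fx=2,fy=2))
for n in D: print(n,blobs(D[n],(15,150,120),(28,255,255))[0])
s=env.sense();print(s['eef_pos'],s['wrist_force'],s['grip_width'])
E
```

```text
side [([365, 195, 16, 29, 316], [372.7, 206.2]), ([310, 208, 28, 45, 1132], [323.4, 229.5])]
top [([220, 141, 5, 5, 21], [222.0, 143.0])]
[414.43472111 173.15412152 137.69882613] [0.02490854 0.95432972 0.17752132] 0.0014411213116617555
```

View pics/p9.png

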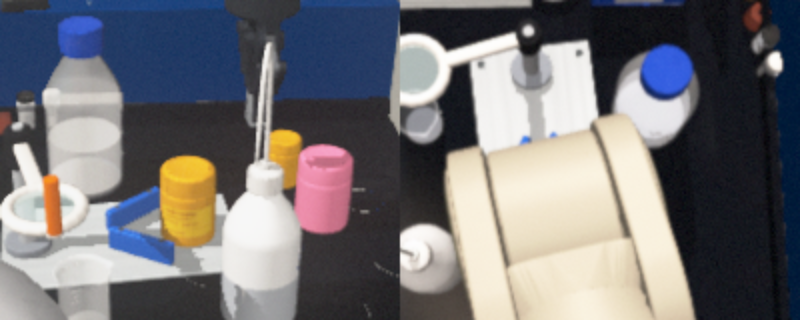

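The jar stands upright on the plate at the V mouth (188,200 in the crop). I'll lower the shut fingers behind it, then push.

carry_out(
  rows=[
    [0,0,0,-1,0,10,1],
    [0,0,0,-1,0,30,1],
    [0,0,0,-1,0,50,1],
    [0,0,0,-1,0,70,1],
    [0,0,0,-1,0,88,1],
    [0,0,0,-1,0,100,1],
    [0,0,0,-1,0,106,1],
    [0,0,0,-1,0,106,1],
    [0,0,0,-1,0,106,1],
    [0,0,0,-1,0,106,1],
  ],
)

```text
time_s: 18.7
eef_pos: [414.6, 172.3, 32.4]
eef_rot: [0.676, 0.737, 0.001, 0.0]
wrist_force: [0.0, 0.2, -0.1]
grip_width: 0.002
```

carry_out(
  rows=[
    [0,0,0,0.1,6,0,1],
    [0,0,0,0.2,12,0,1],
    [0,0,0,0.3,18,0,1],
    [0,0,0,0.4,23,0,1],
    [0,0,0,0.5,28,0,1],
    [0,0,0,0.6,33,0,1],
    [0,0,0,0.6,38,0,1],
    [0,0,0,0.7,43,0,1],
    [0,0,0,0.8,47,0,1],
    [0,0,0,0.8,50,0,1],
  ],
)

```text
time_s: 19.7
eef_pos: [464.0, 177.3, 31.7]
eef_rot: [0.676, 0.737, -0.0, -0.0]
wrist_force: [-0.9, -0.5, 0.1]
grip_width: 0.003
```

```bash
python3 - <<'E'
from look import *
d=cam('side');cv2.imwrite('pics/s10.png',cv2.resize(cv2.cvtColor(d['frame'][150:290,230:430],cv2.COLOR_RGB2BGR),None,fx=3,fy=3));s=env.sense();print(s['eef_pos'],s['wrist_force'],s['grip_width'])
E
```

```text
[464.50986291 177.30781738  31.8024023 ] [-0.10289887 -0.98868381 -0.28180229] 0.004343026878574294
```

View pics/s10.png

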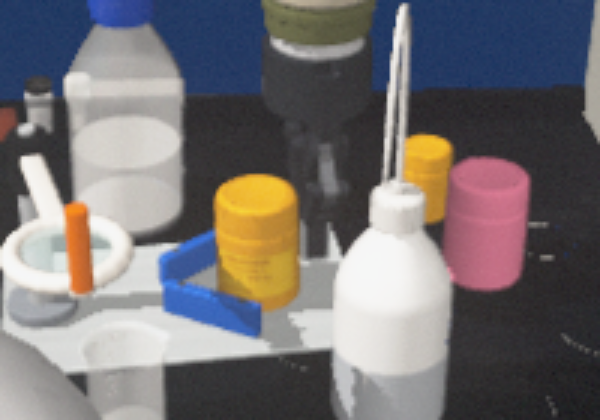

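The jar is moving into the V, upright (258,240). I'll keep pushing in small steps.

carry_out(
  rows=[
    [0,0,0,0,3,0,1],
    [0,0,0,0.1,6,0,1],
    [0,0,0,0.1,9,0,1],
    [0,0,0,0.2,12,0,1],
    [0,0,0,0.2,15,0,1],
    [0,0,0,0.3,17,0,1],
    [0,0,0,0.3,19,0,1],
    [0,0,0,0.4,21,0,1],
    [0,0,0,0.4,22,0,1],
    [0,0,0,0.4,23,0,1],
  ],
)

```text
time_s: 20.75
eef_pos: [486.6, 179.6, 31.8]
eef_rot: [0.676, 0.737, 0.0, -0.0]
wrist_force: [-2.4, 1.1, -0.0]
grip_width: 0.003
```

carry_out(
  rows=[
    [0,0,0,0,0.4,0,1],
    [0,0,0,0,0.8,0,1],
    [0,0,0,0,1.2,0,1],
    [0,0,0,0,1.6,0,1],
    [0,0,0,0,2,0,1],
    [0,0,0,0,2.4,0,1],
    [0,0,0,0,2.8,0,1],
    [0,0,0,0,3,0,1],
    [0,0,0,0,3,0,1],
    [0,0,0,0,3,0,1],
  ],
)

```text
time_s: 21.75
eef_pos: [489.6, 179.9, 31.8]
eef_rot: [0.676, 0.737, 0.0, -0.0]
wrist_force: [-1.3, -0.9, 0.5]
grip_width: 0.0
```

carry_out(
  rows=[
    [0,0,0,0,0.4,0,1],
    [0,0,0,0,0.8,0,1],
    [0,0,0,0,1.2,0,1],
    [0,0,0,0,1.6,0,1],
    [0,0,0,0,2,0,1],
    [0,0,0,0,2.4,0,1],
    [0,0,0,0,2.8,0,1],
    [0,0,0,0,3,0,1],
    [0,0,0,0,3,0,1],
    [0,0,0,0,3,0,1],
  ],
)

```text
time_s: 22.75
eef_pos: [490.7, 179.5, 31.5]
eef_rot: [0.676, 0.737, -0.002, -0.001]
wrist_force: [-7.4, -3.5, 3.9]
grip_width: -0.0
```

```bash
python3 - <<'E'
from look import *
d=cam('side');cv2.imwrite('pics/s11.png',cv2.resize(cv2.cvtColor(d['frame'][150:290,230:430],cv2.COLOR_RGB2BGR),None,fx=3,fy=3));s=env.sense();print(s['eef_pos'],s['wrist_force'],s['grip_width'])
print(blobs(d,(15,150,120),(28,255,255))[0])
a=np.linspace(0,6.283,73)
for x,y in((533.6,184.3),(528.6,183.8)):
    P=np.array([proj(d,[x+30.5*np.cos(q),y+30.5*np.sin(q),z]) for q in a for z in(5,89)]);print(P.min(0),P.max(0))
E
```

```text
[490.67034135 179.46999364  31.53791097] [-7.39166261 -1.84263157  5.41490359] -0.0007315873885209923
[([365, 195, 16, 29, 318], [372.8, 206.2]), ([290, 209, 27, 41, 962], [303.6, 228.1])]
[287.94350128 208.27206808] [316.63313354 256.02032842]
[290.29679766 208.10106139] [318.91986503 255.81562232]
```

View pics/s11.png

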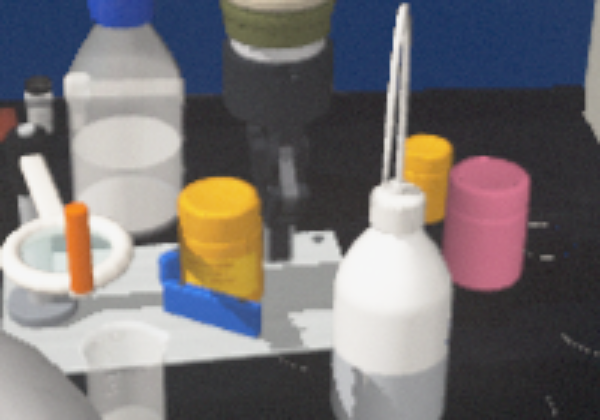

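Contact force has risen to 7 N and the motion has stalled, so the jar is against the rails. I'll push a touch more, then back off and check from the top.

carry_out(
  rows=[
    [0,0,0,0,0.5,0,1],
    [0,0,0,0,1,0,1],
    [0,0,0,0,1.5,0,1],
    [0,0,0,0,1.5,0,1],
    [0,0,0,0,1.5,0,1],
    [0,0,0,0,1.5,0,1],
    [0,0,0,0,1.5,0,1],
    [0,0,0,0,1.5,0,1],
    [0,0,0,0,1.5,0,1],
    [0,0,0,0,1.5,0,1],
  ],
)

```text
time_s: 23.8
eef_pos: [491.2, 179.3, 31.4]
eef_rot: [0.676, 0.737, -0.002, -0.001]
wrist_force: [-8.8, -3.7, 6.1]
grip_width: -0.001
```

carry_out(
  rows=[
    [0,0,0,0,-2,0,1],
    [0,0,0,0,-5,0,1],
    [0,0,0,0,-10,0,1],
    [0,0,0,0,-20,0,1],
    [0,0,0,0,-35,0,1],
    [0,0,0,0,-50,-5,1],
    [0,0,0,0,-65,-30,1],
    [0,0,0,0,-75,-60,1],
    [0,0,0,0,-80,-95,1],
    [0,0,0,0,-80,-130,1],
  ],
)

```text
time_s: 24.8
eef_pos: [412.7, 173.3, 163.0]
eef_rot: [0.676, 0.737, -0.0, -0.0]
wrist_force: [-0.4, -0.3, -0.0]
grip_width: 0.001
```

```bash
python3 - <<'E'
from look import *
s=env.sense();print(s['eef_pos'],s['wrist_force'],2*np.arctan2(s['eef_rot'][1],s['eef_rot'][0]))
E
```

```text
[412.66601715 173.34478301 162.97325776] [-0.43719439 -0.30840849 -0.00684961] 1.6570109938748134
```

carry_out(
  rows=[
    [0,0,0,0,0,-15,1],
    [0,0,0,0,0,-45,1],
    [0,0,0,0,0,-80,1],
    [0,0,0,0,0,-115,1],
    [0,0,0,0,0,-137,0.5],
    [0,0,0,0,0,-147,0],
    [0,0,0,0,0,-147,0],
    [0,0,0,0,0,-147,0],
    [0,0,0,0,0,-147,0],
    [0,0,0,0,0,-147,0],
  ],
)

```text
time_s: 25.8
eef_pos: [413.7, 173.2, 307.5]
eef_rot: [0.676, 0.737, -0.001, -0.001]
wrist_force: [0.2, 1.2, 0.7]
grip_width: 0.992
```

```bash
python3 - <<'E'
from look import *
import pickle
D=pickle.load(open('d9.pkl','rb'));t=D['top'];s=D['side']
h=onz(t,222,143,189);print('handle top',h, blobs(s,(3,180,120),(14,255,255))[0])
b=blobs(s,(3,180,120),(14,255,255))[0][0][0]
print(tri(t,(222,142.5),s,(b[0]+b[2]/2-.5,b[1]+1)))
w=np.array([663,197.4])-h[:2];print(np.hypot(*w),np.arctan2(w[1],w[0])-.103)
S=env.sense();print(S['eef_pos'],S['wrist_force'],2*np.arctan2(S['eef_rot'][1],S['eef_rot'][0]))
E
python3 plan.py 412.8 173.2 310 1.657 617 363 310 .274
```

```text
handle top [615.8024017 362.2786365 189.       ] [([252, 218, 9, 29, 170], [256.1, 233.0])]
(array([614.93293303, 362.10664496, 189.82148696]), np.float64(3.2024050496272545))
171.50095643876406 -1.3949953524977263
[413.68984802 173.22483789 307.52154075] [0.23238795 1.18800492 0.67879138] 1.6565069134873969
start [412.8, 173.2, 310.0, 1.657]
rz 1.383  dx 171.5 dy 219.8 dz 0.0
```

Handle at (615.8,362.3), angle -1.395, radius 171.5 mm, which agrees with 172. Moving above it.

carry_out(
  rows=[
    [0,0,0.1,9,11,0,0],
    [0,0,0.24,28,36,0,0],
    [0,0,0.38,50,64,0,0],
    [0,0,0.52,72,92,0,0],
    [0,0,0.66,94,120,0,0],
    [0,0,0.8,116,148,0,0],
    [0,0,0.94,136,174,0,0],
    [0,0,1.08,153,196,0,0],
    [0,0,1.22,166,213,0,0],
    [0,0,1.36,171,219.5,0,0],
  ],
)

```text
time_s: 26.8
eef_pos: [619.4, 363.8, 305.9]
eef_rot: [0.989, 0.145, -0.001, 0.0]
wrist_force: [0.5, -0.4, -0.5]
grip_width: 1.0
```

```bash
python3 - <<'E'
from look import *
import pickle
D={n:cam(n) for n in('side','top')};pickle.dump(D,open('d12.pkl','wb'))
cv2.imwrite('pics/t12.png',cv2.resize(cv2.cvtColor(D['top']['frame'][110:250,230:430],cv2.COLOR_RGB2BGR),None,fx=4,fy=4,interpolation=cv2.INTER_CUBIC))
for n in D: print(n,blobs(D[n],(15,150,120),(28,255,255))[0])
s=env.sense();print(s['eef_pos'],2*np.arctan2(s['eef_rot'][1],s['eef_rot'][0]))
a=np.linspace(0,6.283,73);
for d in D.values():
    P=np.array([proj(d,[533.6+30.5*np.cos(q),184.3+30.5*np.sin(q),z]) for q in a for z in(5,89)]);print(P.min(0),P.max(0))
E
```

```text
side [([365, 195, 16, 29, 316], [372.7, 206.2]), ([290, 209, 27, 41, 961], [303.7, 228.1]), ([252, 218, 6, 4, 15], [254.3, 219.3])]
top [([299, 179, 25, 29, 577], [310.9, 192.6]), ([354, 255, 21, 20, 333], [364.2, 264.7])]
[618.92879051 363.24089244 306.07831102] 0.2967523370408914
[287.94350128 208.27206808] [316.63313354 256.02032842]
[297.40415457 176.51227044] [324.62406648 208.11627485]
```

View pics/t12.png

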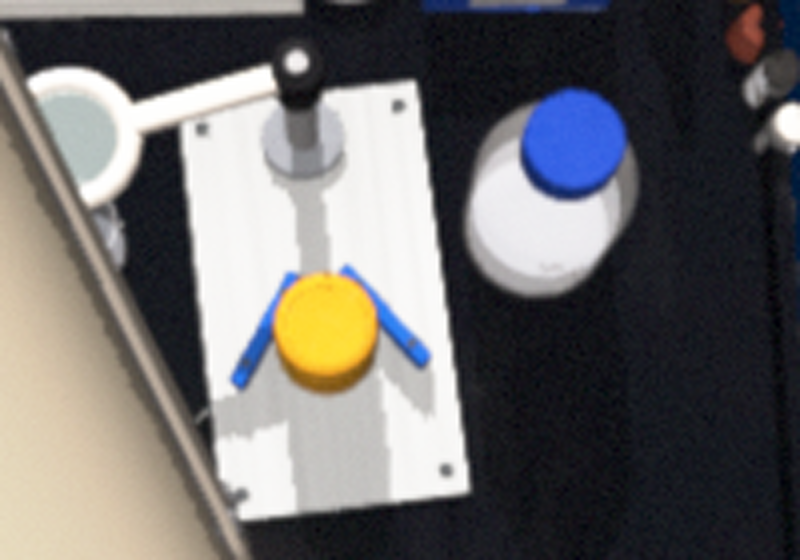

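```bash
python3 - <<'E'
from look import *
import pickle
D=pickle.load(open('d12.pkl','rb'));t=D['top'];s=D['side']
f=t['frame'];h=cv2.cvtColor(f,cv2.COLOR_RGB2HSV)
m=cv2.inRange(h,(12,100,60),(32,255,255));m[:, :285]=0;m[:,340:]=0;m[220:]=0
# lid only: bright
lid=cv2.inRange(h,(15,130,225),(30,255,255));lid[:,:285]=0;lid[:,340:]=0;lid[220:]=0
for k in(m,lid):
    c=max(cv2.findContours(k,cv2.RETR_EXTERNAL,cv2.CHAIN_APPROX_NONE)[0],key=cv2.contourArea);print(cv2.boundingRect(c),cv2.minEnclosingCircle(c),cv2.fitEllipse(c))
st=lambda P:(R.from_euler('z',-.103).apply(np.asarray(P)-[533.6,184.3,0])).round(1)
Tc=lambda x,y:(x/4+230-.375,y/4+110-.375)
print('lid ctr',st(onz(t,*Tc(326,325),89)))
for x in(274,378):print('lid edge',st(onz(t,*Tc(x,325),89)))
for y in(272,377):print('lid edge fb',st(onz(t,*Tc(326,y),89)))
# rails outer ends at top z=31
for p in((240,383),(296,274),(426,360),(347,268)):print('rail',st(onz(t,*Tc(*p),31)))
print('expected lid px',proj(t,[533.6,184.3,89]), 'meas',Tc(326,325))
# side: lid
m=cv2.inRange(cv2.cvtColor(s['frame'],cv2.COLOR_RGB2HSV),(12,80,40),(32,255,255));m[:,:280]=0;m[:,330:]=0
c=max(cv2.findContours(m,cv2.RETR_EXTERNAL,cv2.CHAIN_APPROX_NONE)[0],key=cv2.contourArea);print('side',cv2.boundingRect(c))
cv2.imwrite('pics/s12.png',cv2.resize(cv2.cvtColor(s['frame'][190:280,230:350],cv2.COLOR_RGB2BGR),None,fx=6,fy=6,interpolation=cv2.INTER_CUBIC))
E
```

```text
(298, 178, 27, 30) ((310.5737609863281, 192.79507446289062), 14.878658294677734) ((310.946533203125, 192.59251403808594), (25.199260711669922, 29.330623626708984), 179.10952758789062)
(299, 179, 25, 24) ((310.9545593261719, 190.40908813476562), 12.518667221069336) ((310.9059753417969, 190.44107055664062), (23.674755096435547, 24.405990600585938), 84.19510650634766)
lid ctr [-2.3  0.  89. ]
lid edge [ 1.2 28.9 89. ]
lid edge [ -5.9 -28.9  89. ]
lid edge fb [27.7 -3.6 89. ]
lid edge fb [-31.5   3.6  89. ]
rail [-20.8  54.1  31. ]
rail [40.6 13.4 31. ]
rail [-20.6 -57.2  31. ]
rail [ 40.5 -17.4  31. ]
expected lid px [311.01771451 189.8504662 ] meas (311.125, 190.875)
side (289, 209, 29, 41)
```

View pics/s12.png

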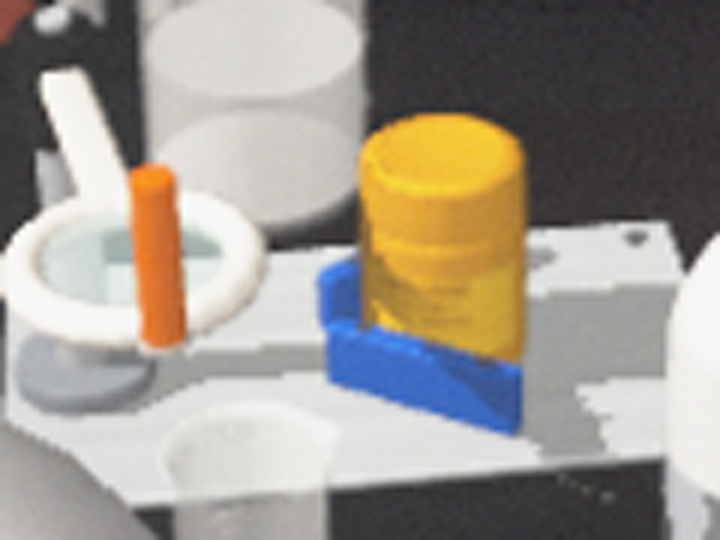

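```bash
python3 - <<'E'
from look import *
import pickle
D=pickle.load(open('d12.pkl','rb'));t=D['top']
im=cv2.imread('pics/t4.png');h=cv2.cvtColor(im,cv2.COLOR_BGR2HSV)
m=cv2.inRange(h,(100,110,50),(125,255,255));z=np.zeros_like(m);z[165:215,280:345]=m[165:215,280:345]
n,l,s,c=cv2.connectedComponentsWithStats(z);print(s[1:])
st=lambda P:(R.from_euler('z',-.103).apply(np.asarray(P)-[533.6,184.3,0]))
L=[]
for i in range(1,n):
    if s[i][4]<40: continue
    ys,xs=np.where(l==i);P=np.array([st(onz(t,x,y,31))[:2] for x,y in zip(xs,ys)])
    mu=P.mean(0);w,v=np.linalg.eigh(np.cov(P.T));d=v[:,1]*np.sign(v[0,1]);nn=np.array([-d[1],d[0]]);nn*=np.sign(nn[1]*mu[1])
    pr=(P-mu)@nn;print('mean',mu.round(1),'ang',np.degrees(np.arctan2(d[1],d[0])).round(1),'dist',(mu@nn).round(2),'inner/outer',(mu@nn+np.percentile(pr,[3,97])).round(1),'along',((P-mu)@d).min().round(1),((P-mu)@d).max().round(1))
    L.append((nn,mu@nn))
a=np.array([L[0][0],L[1][0]])
print('V apex',np.linalg.solve(a,[L[0][1],L[1][1]]))
cv2.imwrite('pics/t4c.png',cv2.resize(im[150:230,270:350],None,fx=7,fy=7,interpolation=cv2.INTER_CUBIC))
E
```

```text
[[315 177  22  25 126]
 [288 178  17  29 120]]
mean [  8.4 -35.7] ang 35.0 dist 34.08 inner/outer [29.3 39. ] along -36.8 36.7
mean [ 9.5 35. ] ang -34.7 dist 34.22 inner/outer [29.9 38.7] along -37.8 37.4
V apex [59.77869223  0.21313345]
```

View pics/t4c.png

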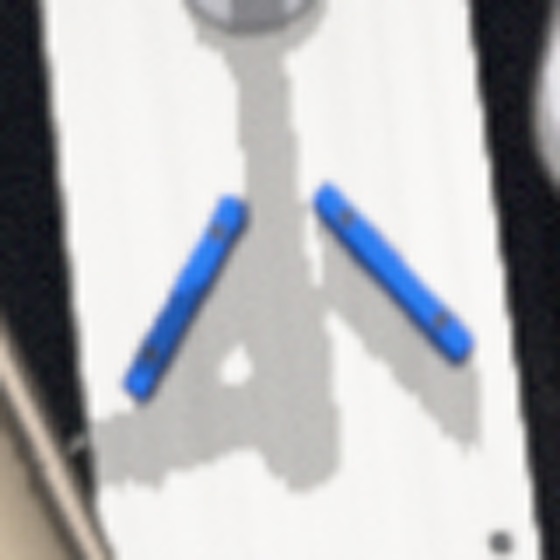

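The rail fit (without the jar) gives ±35° and a V axis at y = 0.2. The rail distance implies a seat 2.4 mm nearer than the plate-based estimate, and the jar lid measures (-2.3, 0.0). The jar therefore rests against both rails. Now to fetch the magnifier handle.

carry_out(
  rows=[
    [0,0,0,-3,0,10,0],
    [0,0,0,-3,0,35,0],
    [0,0,0,-3,0,65,0],
    [0,0,0,-3,0,90,0],
    [0,0,0,-3,0,110,0],
    [0,0,0,-3,0,130,0],
    [0,0,0,-3,0,145,0],
    [0,0,0,-3,0,153,0],
    [0,0,0,-3,0,156,0],
    [0,0,0,-3,0,156,0],
  ],
)

```text
time_s: 27.9
eef_pos: [615.3, 361.5, 152.9]
eef_rot: [0.989, 0.148, -0.0, -0.0]
wrist_force: [0.1, -0.4, 0.7]
grip_width: 0.999
```

carry_out(
  rows=[
    [0,0,0.02,0,0,0,0.3],
    [0,0,0.02,0,0,0,0.6],
    [0,0,0.02,0,0,0,0.76],
    [0,0,0.02,0,0,0,0.76],
    [0,0,0.02,0,0,0,0.76],
    [0,0,0.02,0,0,0,0.76],
    [0,0,0.02,0,0,0,0.76],
    [0,0,0.02,0,0,0,0.76],
    [0,0,0.02,0,0,0,0.76],
    [0,0,0.02,0,0,0,0.76],
  ],
  newtons=20,
)

```text
time_s: 28.9
eef_pos: [615.5, 361.7, 152.8]
eef_rot: [0.99, 0.138, -0.0, -0.0]
wrist_force: [-0.6, 0.4, 0.4]
grip_width: 0.24
```

```bash
python3 - <<'E'
from look import *
d=cam('side');cv2.imwrite('pics/s13.png',cv2.resize(cv2.cvtColor(d['frame'][150:290,200:400],cv2.COLOR_RGB2BGR),None,fx=3,fy=3))
s=env.sense();print(s['eef_pos'],s['wrist_force'],2*np.arctan2(s['eef_rot'][1],s['eef_rot'][0]))
E
python3 plan.py 616.2 362.6 150 .277 598.2 357.4 150 .39 584.5 350.5 150 .474 569.6 341.7 150 .574 555.7 331.8 150 .674 531.1 307.8 150 .874 511.8 279.4 150 1.074;python3 arc.py -1.3 -1.1 -.9 -.7 
```

```text
[615.50297331 361.68866522 152.83329674] [-0.19660618 -0.42318573 -0.50018375] 0.2765562573880667
start [616.2, 362.6, 150.0, 0.277]
rz -0.113  dx -18.7 dy 0.1 dz 0.0
rz -0.197  dx -33.8 dy 3.0 dz 0.0
rz -0.297  dx -50.5 dy 7.4 dz 0.0
rz -0.397  dx -66.6 dy 13.1 dz 0.0
rz -0.597  dx -96.8 dy 29.4 dz 0.0
rz -0.797  dx -123.2 dy 51.5 dz 0.0
-1.3 [600.2 357.5] psi 0.374
-1.1 [569.6 341.9] psi 0.574
-0.9 [542.8 320.4] psi 0.774
-0.7 [520.8 294.1] psi 0.974
```

View pics/s13.png

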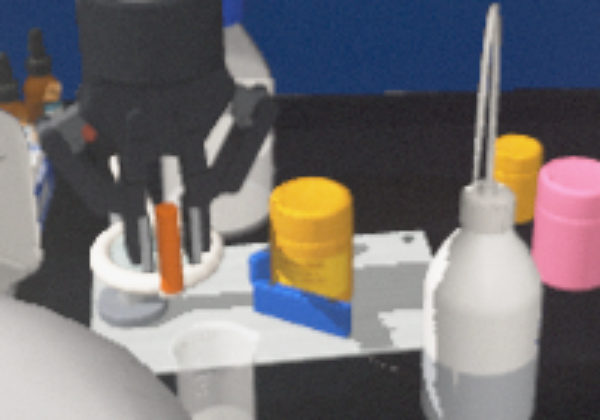

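The pin (170,250 in the crop) sits between the two fingers. Swinging back along the arc.

carry_out(
  rows=[
    [0,0,-0.04,-6.9,0.1,0,0.76],
    [0,0,-0.11,-18.9,1,0,0.76],
    [0,0,-0.2,-34.2,3.4,0,0.76],
    [0,0,-0.3,-50.8,7.7,0,0.76],
    [0,0,-0.4,-67,13.6,0,0.76],
    [0,0,-0.5,-82.5,21,0,0.76],
    [0,0,-0.6,-97.2,30,0,0.76],
    [0,0,-0.7,-110.8,40.5,0,0.76],
    [0,0,-0.77,-119.8,48.5,0,0.76],
    [0,0,-0.8,-123.4,52.2,0,0.76],
  ],
)

```text
time_s: 29.95
eef_pos: [510.3, 277.1, 153.2]
eef_rot: [0.858, 0.513, 0.0, -0.0]
wrist_force: [-1.0, 0.6, -0.1]
grip_width: 0.243
```

```bash
python3 - <<'E'
from look import *
s=env.sense();p=s['eef_pos'];psi=2*np.arctan2(s['eef_rot'][1],s['eef_rot'][0]);print(p,s['wrist_force'],psi)
w=np.array([663,197.4])-p[:2];print(np.hypot(*w),np.arctan2(w[1],w[0])-.103)
d=cam('side');cv2.imwrite('pics/s14.png',cv2.resize(cv2.cvtColor(d['frame'][150:290,200:400],cv2.COLOR_RGB2BGR),None,fx=3,fy=3))
E
python3 plan.py 510.8 278.5 150 1.077 491.9 179.7 150 1.674;
```

```text
[510.32840113 277.06075002 153.16501544] [-1.02462084  0.60333299 -0.05120648] 1.0782430673738819
172.20468110601948 -0.5839181851702353
start [510.8, 278.5, 150.0, 1.077]
rz -0.597  dx -96.0 dy 30.2 dz 0.0
```

View pics/s14.png

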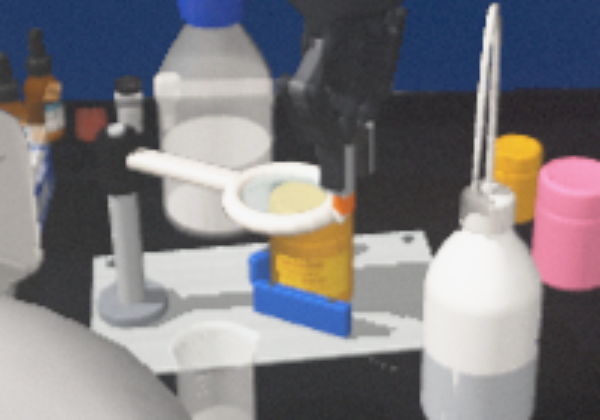

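carry_out(
  rows=[
    [0,0,-0.04,-6.9,0.2,0,0.76],
    [0,0,-0.11,-18.9,1.2,0,0.76],
    [0,0,-0.19,-32.5,3.5,0,0.76],
    [0,0,-0.27,-45.8,6.7,0,0.76],
    [0,0,-0.35,-58.9,11,0,0.76],
    [0,0,-0.43,-71.5,16.3,0,0.76],
    [0,0,-0.5,-82.3,22,0,0.76],
    [0,0,-0.55,-89.7,26.4,0,0.76],
    [0,0,-0.58,-93.4,29.1,0,0.76],
    [0,0,-0.596,-94.5,29.9,0,0.76],
  ],
)

```text
time_s: 31.0
eef_pos: [492.7, 180.1, 153.0]
eef_rot: [0.67, 0.742, 0.0, 0.0]
wrist_force: [-0.2, 0.6, 0.0]
grip_width: 0.242
```

carry_out(
  rows=[
    [0,0,0,0,0,0,0.76],
    [0,0,0,0,0,0,0.78],
    [0,0,0,0,0,0,0.8],
    [0,0,0,0,0,0,0.82],
    [0,0,0,0,0,0,0.84],
    [0,0,0,0,0,0,0.86],
    [0,0,0,0,0,0,0.88],
    [0,0,0,0,0,0,0.88],
    [0,0,0,0,0,0,0.88],
    [0,0,0,0,0,0,0.88],
  ],
)

```text
time_s: 32.0
eef_pos: [492.6, 180.4, 152.9]
eef_rot: [0.67, 0.742, 0.0, 0.0]
wrist_force: [0.3, 1.3, 0.9]
grip_width: 0.157
```

```bash
python3 - <<'E'
from look import *
s=env.sense();p=s['eef_pos'];psi=2*np.arctan2(s['eef_rot'][1],s['eef_rot'][0]);print(p,s['wrist_force'],psi,s['grip_width'])
w=np.array([663,197.4])-p[:2];print(np.hypot(*w),np.arctan2(w[1],w[0])-.103)
E
```

```text
[492.62425351 180.42307005 152.89997169] [0.27547779 1.34662403 0.88580932] 1.6725296021795297 0.15650642482317523
171.2194823645408 -0.0036837824460928398
```

The pin is gripped (13.3 mm against 14) at about -0.004 rad. I'll nudge 0.6 mm, release evenly and rise.

carry_out(
  rows=[
    [0,0,0,-0.6,0,0,0.88],
    [0,0,0,-0.6,0,0,0.88],
    [0,0,0,-0.6,0,0,0.88],
    [0,0,0,-0.6,0,0,0.8],
    [0,0,0,-0.6,0,0,0.6],
    [0,0,0,-0.6,0,0,0.4],
    [0,0,0,-0.6,0,0,0.4],
    [0,0,0,-0.6,0,-5,0.4],
    [0,0,0,-0.6,0,-20,0.4],
    [0,0,0,-0.6,0,-45,0.4],
  ],
)

```text
time_s: 33.0
eef_pos: [491.4, 179.5, 197.1]
eef_rot: [0.67, 0.742, -0.001, -0.001]
wrist_force: [-0.3, -0.2, 0.0]
grip_width: 0.6
```

carry_out(
  rows=[
    [0,0,0,0,0,-30,0.4],
    [0,0,0,0,0,-65,0.4],
    [0,0,0,0,0,-100,0.4],
    [0,0,0,0,0,-130,0.4],
    [0,0,0,-10,-10,-145,0.4],
    [0,0,0,-35,-25,-145,0.4],
    [0,0,0,-70,-50,-145,0.4],
    [0,0,0,-105,-75,-145,0.4],
    [0,0,0,-140,-95,-145,0.4],
    [0,0,0,-165,-100,-145,0.4],
  ],
)

```text
time_s: 34.0
eef_pos: [407.9, 4.1, 343.7]
eef_rot: [0.671, 0.742, 0.0, 0.0]
wrist_force: [0.9, 0.8, -0.1]
grip_width: 0.599
```

```bash
python3 - <<'E'
from look import *
import pickle
D={n:cam(n) for n in('side','top')};pickle.dump(D,open('d15.pkl','wb'))
save(D['top'],'t15.png');save(D['side'],'s15.png');print(env.sense()['eef_pos'],env.sense()['wrist_force'])
E
```

```text
[409.30606133   3.22492654 343.50351066] [ 0.71002162  0.48472414 -0.21960541]
```

View pics/t15.png

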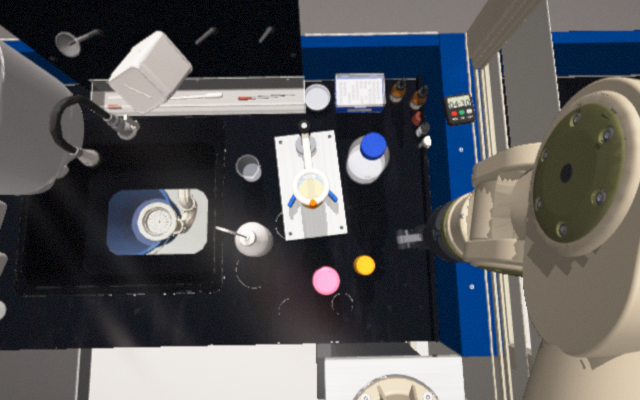

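View pics/s15.png

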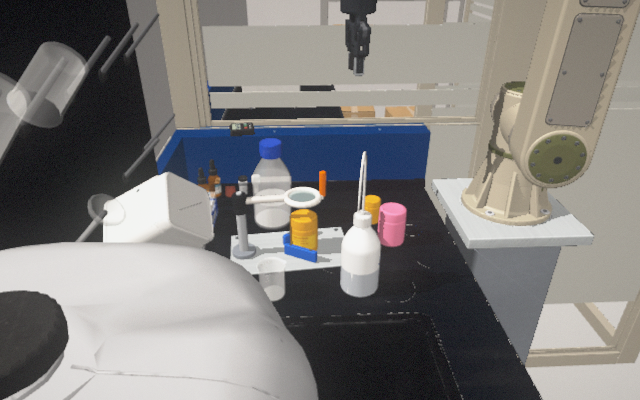

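The top view shows the lens (310,187) over the jar, the handle at (312,204), and the bottle, beaker and wash bottle standing. Numeric check next.

```bash
python3 - <<'E'
from look import *
import pickle
D=pickle.load(open('d15.pkl','rb'));D0=pickle.load(open('d0.pkl','rb'));t=D['top'];s=D['side']
h=cv2.cvtColor(t['frame'],cv2.COLOR_RGB2HSV);m=cv2.inRange(h,(3,170,120),(18,255,255));z=np.zeros_like(m);z[195:215,300:325]=m[195:215,300:325]
ys,xs=np.where(z>0);print('handle px',xs.min(),xs.max(),ys.min(),ys.max(),xs.mean(),ys.mean())
a=t['frame'][110:230,250:370];cv2.imwrite('pics/t15c.png',cv2.resize(cv2.cvtColor(a,cv2.COLOR_RGB2BGR),None,fx=5,fy=5,interpolation=cv2.INTER_CUBIC))
p=onz(t,xs.mean(),ys.mean(),185);H=np.array([663,197.4]);w=H-p[:2];print(p,np.hypot(*w),np.arctan2(w[1],w[0])-.103)
print('expected',proj(t,[491.9,179.7,189]),proj(t,[491.9,179.7,165]))
# bystanders unchanged: pixel differences
for n,(r0,r1,c0,c1) in {'top':(120,260,215,280),'side':(200,300,335,385)}.items():
    print(n,'wash/beaker diff',np.abs(D[n]['frame'][r0:r1,c0:c1].astype(int)-D0[n]['frame'][r0:r1,c0:c1]).mean())
print('bottle diff',np.abs(t['frame'][130:185,348:392].astype(int)-D0['top']['frame'][130:185,348:392]).mean())
E
```

```text
handle px 308 317 200 207 312.48936170212767 203.9787234042553
[488.29522987 181.40902625 185.        ] 175.4350818600868 -0.011722930520733907
expected [313.31040123 201.88200887] [313.33809043 203.556729  ]
top wash/beaker diff 2.515787545787546
side wash/beaker diff 6.667933333333333
bottle diff 2.7736914600550966
```

View pics/t15c.png

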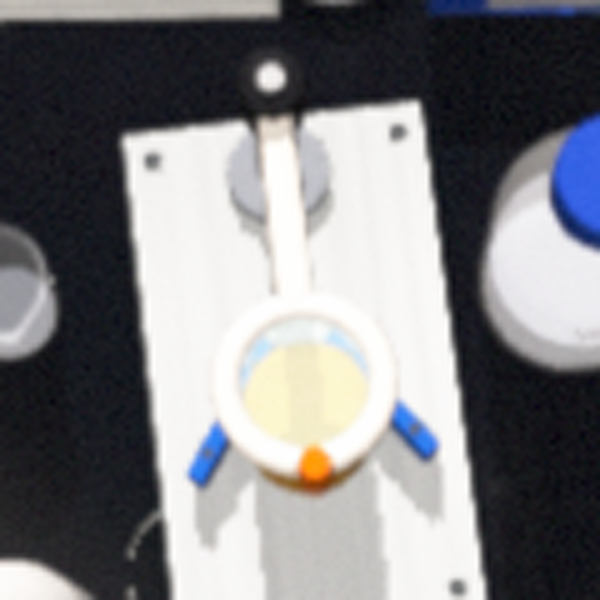

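```bash
python3 - <<'E'
from look import *
import pickle
D=pickle.load(open('d15.pkl','rb'));t=D['top']
p=onz(t,307/5+250-.4,390/5+110-.4,140);w=np.array([663,197.4])-p[:2];print('lens',p,np.hypot(*w),np.arctan2(w[1],w[0])-.103)
p=onz(t,315/5+250-.4,465/5+110-.4,189);w=np.array([663,197.4])-p[:2];print('handle',p,np.hypot(*w),np.arctan2(w[1],w[0])-.103)
s=env.sense();print(s['time_s'],abs(s['dq']).max())
env.sign_off()
E
```

```text
lens [529.53523505 184.00308401 140.        ] 134.13545706276304 -0.002957179650691255
handle [490.49128664 181.13251824 189.        ] 173.27402329174808 -0.008978555221770726
34.1 0.052040008791071506
the job is handed in; nothing more can be done
```

The yellow jar is seated in the V guides with the lens centred over it. I handed the job in at 34 s of the 67 s allowed, with the gripper clear of everything.

1. **Swing out:** The bottle stood on the right, so I moved the magnifier arm left to about -1.4 rad, well clear of the plate.
2. **Seat the jar:** I took the larger yellow jar and left the small yellow one and the pink one. I stood it upright on the plate in front of the V and pushed it in with shut fingers until it stalled at about 9 N.
3. **Swing back:** I brought the magnifier back by its handle.

**Last checks:**
- **Jar position:** Its lid measured (-2.3, 0.0) mm from the seat I had worked out from the plate outline. That disagreed by about 2 mm, but a line fit to the rails put the seat itself about 2.4 mm nearer, so I read the jar as touching both rails.
- **Lens angle:** It measured -0.003 rad from the lens and -0.009 rad from the handle, so the lens is within about 1 mm of centre. A first colour-mask check gave -0.012 rad with a radius of 175 mm instead of 172; its mask had picked up some of the jar, so I discarded it.
- **Lens radius:** It measured 134 mm from the hinge, not 130. I put this down to measuring error, since the arm length is fixed.
- **Bystanders:** The top view shows the bottle, beaker and wash bottle unmoved. The side view around the wash bottle changed more, most likely because that patch also covers where the jar first stood.
- **Forces:** Wrist readings at the end of each move stayed at about 11 N or less, well under the limits.

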